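# Strip the controller fixture: nuts to the tray, clamp bar out through the window

## Robot

A 6-joint arm with a two-finger parallel gripper is mounted at the origin on the work surface. World frame = base frame: x ahead of the robot, y to its left, z up, the work surface at z = 0. Lengths are in m, angles in rad, forces in N, time in s.
With the tool pointing down it reaches from about 0.325 to 0.9 m from the base axis. Payload 6.1 kg.
Tool frame: the origin (TCP) lies midway between the tips of the shut fingers; the grasp point (between the pads) lies 19 mm behind it; x points along the fingers, y is the direction in which the jaws open and shut, and the axes are right-handed (so a half turn about x gives the same grasp; the last joint's range is limited). The gripper opens to 85 mm and grips with 20 to 120 N. Pads are 22 mm wide; open, the fingers measure 114 mm over their backs; the gripper's body (76 mm by 85 mm) begins 54 mm behind the grasp point. The pads swing forward as they close: fully open they stand 13 mm farther back than shut.
Start: joints at [-1.379, 0.22, 1.526, -0, 1.395, -0.126], TCP at [0.195, -0.594, 0.231] pointing down, gripper open.
Joint ranges: [-2.98, 2.98], [-0.91, 2.08], [0.09, 2.57], [-1.24, 4.39], [0.2, 2.65], [-2.68, 2.68]. Speed limits (rad/s): [2.57, 2.57, 3.01, 3.14, 3.14, 3.14].

## Interface

Orientations are given as [roll, pitch, yaw] about the fixed x, y, z axes, in that order (R = Rz(yaw) Ry(pitch) Rx(roll)).
In Python, from plant import movep, move_l, set_joints, gripper_to, hold, inverse_kinematics, observe, get_image, get_calibration, Unreachable, job_done gives the robot as it stands. Calls block until the motion is done:
- movep(position, orientation): joint-space move of the TCP to a pose.
- move_l(position, feed=0.15, rotation=None, max_force=None): straight line of the TCP; rotation=None keeps the orientation; feed is the mean speed in m/s. With max_force (N) it stops when the force on the tool has changed by that much, and returns True; else False.
- set_joints(angles): joint-space move.
- gripper_to(opening, f_grip=None): finger opening in m; f_grip is the grip in N (None keeps the last); returns when the fingers have stopped.
- hold(seconds).
- inverse_kinematics(position, orientation): joint angles nearest the present ones, or None.
- observe(): the state.
- get_image(name): name is "side" or "top"; returns (picture, depth): 400x640x3 uint8, red, green, blue; 400x640 float32, m along the optical axis (not along the pixel's ray), 0 where there is no reading.
- get_calibration(name): a dict with "intrinsics" (3x3 intrinsics, pixels), "world_from_camera" (4x4, takes a point from camera to world coordinates). Camera axes: x right, y down, z forward; pixel columns grow to the right and rows downward; lengths in m; the calibration is good to about 2 mm. A picture is of the moment at which its call begins. get_calibration takes no time and is no camera call.
A pose or a line that the arm cannot do raises Unreachable and nothing moves.
- job_done(): hands the job in, once; it reports no verdict.
The state is a dict: "time_s": time; "q": joint angles; "joint_velocities": joint speeds; "joint_torque": joint torques, N m; "eef_pos": TCP position; "tcp_rot": TCP orientation; "ft_force": force on the tool from outside, world axes, zero at the start; "torque": the same for the moment, N m; "opening": finger opening in m.
Only numpy, scipy, OpenCV 4.12 (cv2) and the standard library are available. Lean on these libraries where they do the work, as an engineer would, in place of code of your own. Each camera call takes 0.05 s, during which the arm holds its last target. There are 200 camera calls.

## Task

First clear the two loose thumb nuts off the cover of the controller housing into the parts tray, each in an empty well of its own, leaving the nut that is already there in its well. Then take the long clamp bar that lies inside the housing out through the window in the cover - the window is shorter than the bar, so it has to come out tilted, one end first - and finish while holding it still in the gripper with the whole bar at least 3 cm above the cover; do not put it down or let go. Leave the other things on the bench where they are.

Things in the scene. Friction and masses are not known exactly. Their poses are not given: they have to be found in the camera images.
- window (a point): centre of the window in the tan cover plate of the housing, on the cover's top face, 71 mm above the table; x along the housing's length (roughly away from the robot), y across, z up. Window 145 mm (x) by 124 mm (y); cover 340 x 184 mm, 5 mm thick (underside 66 mm above the table), centred on this point; only the two loose nuts stand on it
- bar_center (a point): centre of the plain aluminium clamp bar, 210 mm long (x), 12 wide (y), 14 high (z), about 95 g. It lies loose and flat on two ribs under the cover, within 5 degrees of the housing's x, centre 33 mm above the table and within 8 mm of the window's centre in x and y; both ends are hidden under the cover. It can be slid lengthwise to either side
- bar_end_a (a point): centre of the bar's +x end face
- bar_end_b (a point): centre of the bar's -x end face
- nut1_center (a point): a brass thumb nut: foot flange 24 mm across and 6 mm high, above it a knurled barrel 18 mm across, 24 mm high in all, 35 g; the point is its centre, 12 mm above its underside; z up along its axis. It stands loose on the cover, on the strip beyond the window (far from the robot)
- nut2_center (a point): a brass thumb nut: foot flange 24 mm across and 6 mm high, above it a knurled barrel 18 mm across, 24 mm high in all, 35 g; the point is its centre, 12 mm above its underside; z up along its axis. It stands loose on the same strip as nut 1, at least 60 mm beside it, centre to centre
- nut3_center (a point): a brass thumb nut: foot flange 24 mm across and 6 mm high, above it a knurled barrel 18 mm across, 24 mm high in all, 35 g; the point is its centre, 12 mm above its underside; z up along its axis. It already stands in well 0 of the tray and stays there
- tray: black open parts tray, 108 x 108 mm and 15 mm high, fixed to the bench at the left, turned any way; 2 x 2 square wells each 46 mm wide and 10 mm deep, walls 5 mm thick; origin at the centre of its underside, x and y along its sides, z up
- well0 (a point): centre of the floor of well 0 of the tray, 5 mm above the table, 10 mm below the rim; holds nut 3 already
- well1 (a point): centre of the floor of well 1 of the tray, 5 mm above the table, 10 mm below the rim; empty
- well2 (a point): centre of the floor of well 2 of the tray, 5 mm above the table, 10 mm below the rim; empty
- well3 (a point): centre of the floor of well 3 of the tray, 5 mm above the table, 10 mm below the rim; empty
- housing: aluminium controller housing, fixed and closed all round; origin on the table under the window's centre, axes as the window's. Inside 328 mm (x) by 172 mm (y), floor 10 mm above the table with a green circuit board. Two black cross ribs, 8 mm wide in x and 130 mm in y, 88 mm either side of the window's centre, reach 26 mm above the table and carry the bar
- nut1: nut 1 as a body, origin at the centre of its underside
- nut2: nut 2 as a body, origin at the centre of its underside
- nut3: nut 3 as a body, origin at the centre of its underside
- bar: the bar as a body, origin at the middle of its underside, 7 mm below its centre
- screwdriver: a screwdriver lying at the right of the table; body origin under its middle; loose, to be left alone
- spool: a grey spool of metal wire, 52 mm across and 34 mm high, standing at the left; origin under its centre; loose, to be left alone
- capacitor: a loose can capacitor, 24 mm square foot and 28 mm high, standing between housing and spool; origin under its centre; loose, to be left alone
- jar: a small closed jar, 44 mm across and 45 mm high, standing far left; origin under its centre; loose, to be left alone
- module: a small green circuit module 60 x 40 x 13 mm lying at the right; origin under its centre; loose, to be left alone
- tweezers: steel tweezers 110 mm long, 4 mm thick, lying beside the housing on the right; origin under its middle; loose, to be left alone

How it is judged:
On the way, in this order (a step that is already met when the one before it is completed fails the run):
1. each loose nut rests, let go, in a well of its own, and nut 3 in its own, with the bar still under the cover (x of nut1_center in the frame of tray between -0.05 and 0.05 m and (x of nut1_center in the frame of tray above 0.01 m or x of nut1_center in the frame of tray below -0.01 m) and y of nut1_center in the frame of tray between -0.05 and 0.05 m and (y of nut1_center in the frame of tray above 0.01 m or y of nut1_center in the frame of tray below -0.01 m) and z of nut1_center in the frame of tray between 0 and 0.022 m and x of nut2_center in the frame of tray between -0.05 and 0.05 m and (x of nut2_center in the frame of tray above 0.01 m or x of nut2_center in the frame of tray below -0.01 m) and y of nut2_center in the frame of tray between -0.05 and 0.05 m and (y of nut2_center in the frame of tray above 0.01 m or y of nut2_center in the frame of tray below -0.01 m) and z of nut2_center in the frame of tray between 0 and 0.022 m and x of nut3_center in the frame of tray between -0.05 and 0.05 m and (x of nut3_center in the frame of tray above 0.01 m or x of nut3_center in the frame of tray below -0.01 m) and y of nut3_center in the frame of tray between -0.05 and 0.05 m and (y of nut3_center in the frame of tray above 0.01 m or y of nut3_center in the frame of tray below -0.01 m) and z of nut3_center in the frame of tray between 0 and 0.022 m and ((x of nut1_center in the frame of tray above 0 m and x of nut2_center in the frame of tray below 0 m) or (x of nut2_center in the frame of tray above 0 m and x of nut1_center in the frame of tray below 0 m) or (y of nut1_center in the frame of tray above 0 m and y of nut2_center in the frame of tray below 0 m) or (y of nut2_center in the frame of tray above 0 m and y of nut1_center in the frame of tray below 0 m)) and ((x of nut1_center in the frame of tray above 0 m and x of nut3_center in the frame of tray below 0 m) or (x of nut3_center in the frame of tray above 0 m and x of nut1_center in the frame of tray below 0 m) or (y of nut1_center in the frame of tray above 0 m and y of nut3_center in the frame of tray below 0 m) or (y of nut3_center in the frame of tray above 0 m and y of nut1_center in the frame of tray below 0 m)) and ((x of nut2_center in the frame of tray above 0 m and x of nut3_center in the frame of tray below 0 m) or (x of nut3_center in the frame of tray above 0 m and x of nut2_center in the frame of tray below 0 m) or (y of nut2_center in the frame of tray above 0 m and y of nut3_center in the frame of tray below 0 m) or (y of nut3_center in the frame of tray above 0 m and y of nut2_center in the frame of tray below 0 m)) and contact force between the fingers and nut1 below 0.1 N and contact force between the fingers and nut2 below 0.1 N and contact force between the fingers and nut3 below 0.1 N and z of each of bar_end_a, bar_end_b in the frame of window below 0 m), for 0.2 s.
2. the bar sticks out of the window tilted: one end above the cover, the other still under it (((z of bar_end_a in the frame of window above 0.01 m and z of bar_end_b in the frame of window below -0.005 m) or (z of bar_end_b in the frame of window above 0.01 m and z of bar_end_a in the frame of window below -0.005 m))), for 0.1 s.
At the end, for the whole second after the job is handed in: The three nuts rest let go in three different tray wells (centres over 10 mm off its middle lines, under 22 mm above its underside); the bar is held in the fingers (over 1 N), still (under 30 mm/s, 0.2 rad/s), off the housing, both ends over 20 mm above the cover (x of nut1_center in the frame of tray between -0.05 and 0.05 m and (x of nut1_center in the frame of tray above 0.01 m or x of nut1_center in the frame of tray below -0.01 m) and y of nut1_center in the frame of tray between -0.05 and 0.05 m and (y of nut1_center in the frame of tray above 0.01 m or y of nut1_center in the frame of tray below -0.01 m) and z of nut1_center in the frame of tray between 0 and 0.022 m and x of nut2_center in the frame of tray between -0.05 and 0.05 m and (x of nut2_center in the frame of tray above 0.01 m or x of nut2_center in the frame of tray below -0.01 m) and y of nut2_center in the frame of tray between -0.05 and 0.05 m and (y of nut2_center in the frame of tray above 0.01 m or y of nut2_center in the frame of tray below -0.01 m) and z of nut2_center in the frame of tray between 0 and 0.022 m and x of nut3_center in the frame of tray between -0.05 and 0.05 m and (x of nut3_center in the frame of tray above 0.01 m or x of nut3_center in the frame of tray below -0.01 m) and y of nut3_center in the frame of tray between -0.05 and 0.05 m and (y of nut3_center in the frame of tray above 0.01 m or y of nut3_center in the frame of tray below -0.01 m) and z of nut3_center in the frame of tray between 0 and 0.022 m and ((x of nut1_center in the frame of tray above 0 m and x of nut2_center in the frame of tray below 0 m) or (x of nut2_center in the frame of tray above 0 m and x of nut1_center in the frame of tray below 0 m) or (y of nut1_center in the frame of tray above 0 m and y of nut2_center in the frame of tray below 0 m) or (y of nut2_center in the frame of tray above 0 m and y of nut1_center in the frame of tray below 0 m)) and ((x of nut1_center in the frame of tray above 0 m and x of nut3_center in the frame of tray below 0 m) or (x of nut3_center in the frame of tray above 0 m and x of nut1_center in the frame of tray below 0 m) or (y of nut1_center in the frame of tray above 0 m and y of nut3_center in the frame of tray below 0 m) or (y of nut3_center in the frame of tray above 0 m and y of nut1_center in the frame of tray below 0 m)) and ((x of nut2_center in the frame of tray above 0 m and x of nut3_center in the frame of tray below 0 m) or (x of nut3_center in the frame of tray above 0 m and x of nut2_center in the frame of tray below 0 m) or (y of nut2_center in the frame of tray above 0 m and y of nut3_center in the frame of tray below 0 m) or (y of nut3_center in the frame of tray above 0 m and y of nut2_center in the frame of tray below 0 m)) and contact force between the fingers and nut1 below 0.1 N and contact force between the fingers and nut2 below 0.1 N and contact force between the fingers and nut3 below 0.1 N and z of each of bar_end_a, bar_end_b in the frame of window above 0.02 m and contact force between the fingers and bar above 1 N and contact force between bar and housing below 0.05 N and linear speed of bar below 0.03 m/s and angular speed of bar below 0.2 rad/s); the arm keeps its last pose, push and grip.
It fails at once if a bystander on the bench is shifted by more than 30 mm (distance of any of screwdriver, spool, capacitor, jar, module, tweezers from where it was at the start of the episode above 0.03 m).
It also fails if it takes over 67 s, if anything falls off the work surface, if the arm or the gripper's body presses on something with over 40 N, if the wrist force passes 120 N, or if a joint passes its speed limit or range.

## Working session

There is one attempt and no reset: what is moved stays moved. The work goes in short steps, each a Python script; the robot and the scene stay as the last script left them, time stands still between calls to the robot, and variables do not carry over. Pictures are saved under pics/ and viewed, about 8 in all and at most 12, crops included, and the job is handed in when it is done.

```bash
ls; mkdir -p pics
python3 - <<'E'
from plant import *
import cv2,numpy as np
for n in("top","side"):
    im,d=get_image(n); cv2.imwrite(f"pics/{n}0.png",im[:,:,::-1]); np.savez(f"{n}0.npz",im=im,d=d)
    c=get_calibration(n); print(n,np.round(c["intrinsics"],1).tolist(),np.round(c["world_from_camera"],3).tolist(),(d>0).mean())
print(observe()["time_s"])
E
```

```text
pics
top [[403.5, 0.0, 320.5], [0.0, 403.5, 194.6], [0.0, 0.0, 1.0]] [[0.018, -0.998, 0.06, 0.439], [-1.0, -0.018, -0.015, 0.024], [0.016, -0.06, -0.998, 1.039], [0.0, 0.0, 0.0, 1.0]] 0.9960234375
side [[369.3, 0.0, 317.2], [0.0, 369.3, 197.5], [0.0, 0.0, 1.0]] [[0.984, -0.136, 0.115, 0.409], [-0.178, -0.694, 0.698, -0.58], [-0.015, -0.707, -0.707, 0.657], [0.0, 0.0, 0.0, 1.0]] 0.99576171875
0.1
```

View pics/top0.png

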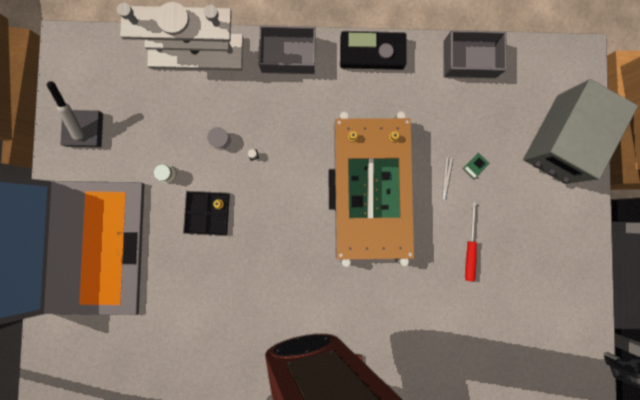

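View pics/side0.png

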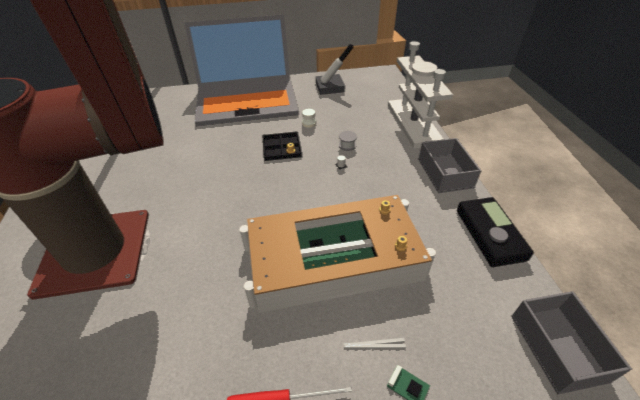

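Top view: the cover spans about (335–412, 118–260), with the window at (348–400, 158–218). The loose nuts are near (353,135) and (394,136), and the bar is at column 370. The tray is around (207,213), with nut 3 at (218,204). The side view agrees.

```bash
cat > h.py <<'E'
import numpy as np,cv2
from plant import *
def cast(n,uv,z):
    c=get_calibration(n);K=c["intrinsics"];T=np.array(c["world_from_camera"])
    uv=np.atleast_2d(np.asarray(uv,float)); r=np.c_[uv,np.ones(len(uv))]@np.linalg.inv(K).T@T[:3,:3].T
    return T[:3,3]+r*((z-T[2,3])/r[:,2])[:,None]
def cloud(n,d):
    c=get_calibration(n);K=c["intrinsics"];T=np.array(c["world_from_camera"])
    v,u=np.mgrid[:400,:640]; p=np.stack([(u-K[0,2])/K[0,0]*d,(v-K[1,2])/K[1,1]*d,d],-1)
    return p@T[:3,:3].T+T[:3,3]
def big(m):
    return max(cv2.findContours(m.astype(np.uint8),cv2.RETR_EXTERNAL,cv2.CHAIN_APPROX_NONE)[0],key=cv2.contourArea)
def rect(n,m,z):  # rect of blob, on plane z
    p=cast(n,big(m)[:,0,:],z)[:,:2].astype(np.float32)*1000
    return cv2.minAreaRect(p)
E
cat > m.py <<'E'
from h import *
for n in("top","side"):
    f=np.load(n+"0.npz");im,d=f["im"],f["d"];P=cloud(n,d);hsv=cv2.cvtColor(im,cv2.COLOR_RGB2HSV)
    H,S,V=[hsv[:,:,i].astype(int) for i in range(3)]; x,y,z=P[...,0],P[...,1],P[...,2]
    print("==",n,"table z",np.median(z[(x>.4)&(x<.6)&(y>0)&(y<.05)]))
    near=(x>.2)&(x<.75)&(y>-.3)&(y<.02)
    tan=near&(H>7)&(H<24)&(S>110)&(z>.055)
    print("cover",rect(n,tan,.071),"z",np.median(z[tan]))
    cov=np.zeros((400,640),np.uint8);cv2.drawContours(cov,[cv2.convexHull(big(tan))],-1,1,-1)
    win=cv2.morphologyEx(((cov>0)&(z<.058)).astype(np.uint8),cv2.MORPH_OPEN,np.ones((3,3)))
    print("window",rect(n,win,.071))
    bar=(win>0)&(S<60)&(V>110)&(z>.03)&(z<.05)
    print("bar",rect(n,bar,.040),bar.sum(),"z",np.median(z[bar]))
    k,l,s,cen=cv2.connectedComponentsWithStats((near&(z>.08)&(z<.105)&(x>.5)).astype(np.uint8))
    for i in range(1,k):
        if s[i,4]>4:
            q=P[l==i]; top=q[q[:,2]>.09]; print("hi",cen[i],s[i,4],"cast95",cast(n,cen[i],.085 if n=="side" else .095)[0].round(4),"med",q.mean(0).round(4),"top",len(top),top.mean(0).round(4) if len(top) else "")
    tr=(x>.3)&(x<.5)&(y>.18)&(y<.42)&(V<60)
    print("tray",rect(n,tr,.015)); 
    n3=(x>.3)&(x<.52)&(y>.18)&(y<.42)&(H>12)&(H<32)&(S>110)&(V>70)
    c=np.argwhere(n3).mean(0)[::-1]; print("nut3",c,n3.sum(),cast(n,c,.029 if n=="top" else .02)[0].round(4))
E
python3 m.py
```

```text
== top table z 0.0017872531539518954
cover ((517.4108276367188, -117.82697296142578), (338.83892822265625, 184.84849548339844), 1.6217939853668213) z 0.07091399909415957
window ((517.632080078125, -117.78097534179688), (142.79232788085938, 123.00422668457031), 1.1452974081039429)
bar ((518.8137817382812, -114.8736343383789), (144.76707458496094, 12.510713577270508), 0.5977661609649658) 296 z 0.03958505487278052
hi [352.68518519 135.05555556] 54 cast95 [ 0.639  -0.0637  0.095 ] med [ 0.6395 -0.0639  0.0929] top 47 [ 0.6402 -0.064   0.0942]
hi [394.28813559 135.28813559] 59 cast95 [ 0.6406 -0.1624  0.095 ] med [ 0.641  -0.1629  0.0927] top 48 [ 0.6417 -0.1635  0.0945]
tray ((448.642578125, 295.726806640625), (107.98785400390625, 102.91464233398438), 88.22003173828125)
nut3 [217.95789474 203.62105263] 95 [0.4732 0.2644 0.029 ]
== side table z -0.0024391485063435248
cover ((517.081298828125, -123.1265640258789), (338.2619323730469, 184.3930206298828), 1.504809856414795) z 0.06877382335326881
window ((516.7703247070312, -123.79257202148438), (142.71865844726562, 118.83395385742188), 1.4837185144424438)
bar ((522.7066040039062, -121.48210144042969), (17.706825256347656, 148.63999938964844), 89.84246063232422) 564 z 0.03642446403169114
hi [385.2027027  204.87837838] 74 cast95 [ 0.6408 -0.0651  0.085 ] med [ 0.6391 -0.0689  0.0892] top 42 [ 0.6404 -0.0669  0.0922]
hi [401.69892473 240.97849462] 93 cast95 [ 0.6425 -0.1649  0.085 ] med [ 0.6407 -0.1682  0.0895] top 56 [ 0.6418 -0.1665  0.0924]
tray ((449.1688537597656, 281.8000793457031), (120.8033447265625, 101.56385040283203), 88.1277847290039)
nut3 [290.29113924 148.11392405] 79 [0.4731 0.2576 0.02  ]
```

```bash
cat > nuts.py <<'E'
from h import *
D=[0,np.pi/2,0]; a=np.radians(-1.8)
tray=np.array([.4486,.292]); R=np.array([[np.cos(a),-np.sin(a)],[np.sin(a),np.cos(a)]])
print(observe()["tcp_rot"])
jobs=[((.640,-.0655),tray+R@[.0255,.0255]),((.6415,-.1648),tray+R@[-.0255,.0255])]
for n,w in jobs:
    for p in ((*n,.16),(*n,.082),(*w,.12),(*w,.018)): print(p,inverse_kinematics(list(p),D))
gripper_to(.05,40)
for n,w in jobs:
    movep([*n,.16],D); move_l([*n,.082],.15); gripper_to(0,40); print("grip",observe()["opening"])
    move_l([*n,.15],.2); movep([*w,.12],D); print("carry",observe()["opening"])
    move_l([*w,.018],.12,max_force=15); print(observe()["eef_pos"]); gripper_to(.032); hold(.2); move_l([*w,.12],.25); gripper_to(.05)
movep([.53,-.12,.25],D)
for n in("top","side"):
    im,d=get_image(n); cv2.imwrite(f"pics/{n}1.png",im[:,:,::-1])
    np.savez(f"{n}1.npz",im=im,d=d)
print(observe()["time_s"])
t=cv2.imread("pics/top1.png")[170:260,160:430];s=cv2.imread("pics/side1.png")[110:310,220:490]
cv2.imwrite("pics/c1.png",cv2.resize(np.vstack([t,s]),None,fx=2,fy=2))
E
python3 nuts.py
```

```text
[-1.70759039  1.56901879  1.75173924]
(0.64, -0.0655, 0.16) [-0.22446898  0.31918837  1.54392788  0.          1.27847641 -1.79526531]
(0.64, -0.0655, 0.082) [-0.22446898  0.40274727  1.59367846  0.          1.14516692 -1.79526531]
(np.float64(0.4748883916458184), np.float64(0.3166864429328339), 0.12) [ 4.49998774e-01  1.97795540e-01  1.77140387e+00 -4.44089210e-16
  1.17239324e+00 -1.12079755e+00]
(np.float64(0.4748883916458184), np.float64(0.3166864429328339), 0.018) [ 4.49998774e-01  3.42619594e-01  1.81493347e+00 -4.44089210e-16
  9.84039595e-01 -1.12079755e+00]
(0.6415, -0.1648, 0.16) [-0.37041244  0.36234899  1.48913934  0.          1.29010432 -1.94120877]
(0.6415, -0.1648, 0.082) [-0.37041244  0.44338474  1.53870986  0.          1.15949805 -1.94120877]
(np.float64(0.4239135570671661), np.float64(0.3182883916458184), 0.12) [ 4.95212630e-01  1.04476315e-01  1.87669439e+00 -4.44089210e-16
  1.16042195e+00 -1.07558370e+00]
(np.float64(0.4239135570671661), np.float64(0.3182883916458184), 0.018) [ 4.95212630e-01  2.59479754e-01  1.92206172e+00 -4.44089210e-16
  9.60051176e-01 -1.07558370e+00]
grip 0.015975300408629097
carry 0.016043015903304703
[0.47336428 0.31551933 0.01773095]
grip 0.015908725209279717
carry 0.01564547106191873
[0.42237444 0.31717605 0.01773788]
17.7
```

View pics/c1.png

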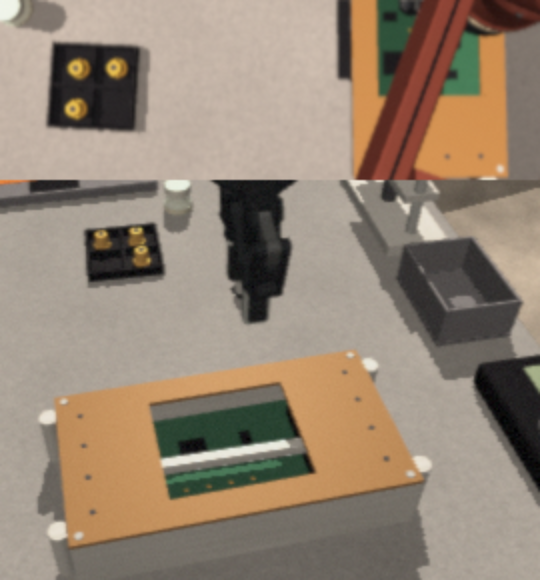

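The top and side crop shows three nuts upright in three different wells, at crop pixels (78,68), (116,68) and (76,108). The bar is still flat in the window. Next I'll plan the extraction path and check its clearances before moving.

```bash
cat > bar.py <<'E'
from h import *
W=np.array([.517,-.120,.071]); PSI=np.radians(1.4); BY=.003
def pose(cx,cz,th,g):       # bar centre (window frame, m), tilt, grip offset -> TCP pose
    u=np.array([np.cos(th),np.sin(th)]);n=np.array([-np.sin(th),np.cos(th)])
    x,z=np.array([cx,cz])+g*u-.011*n
    return [W[0]+x*np.cos(PSI)-BY*np.sin(PSI),W[1]+x*np.sin(PSI)+BY*np.cos(PSI),W[2]+z],[0,np.pi/2-th,PSI]
def path(x0):
    t=np.radians
    return [(x0,-.034,0),(x0+.002,-.0175,t(15)),(-.030,-.001,t(22)),(-.014,.008,t(28)),(.040,.037,t(28)),(.040,.125,t(28))]
BOX=np.array([[-.17,-.0725,-.005,0],[.0725,.17,-.005,0],[-.2,.2,-.08,-.061],[-.2,-.164,-.08,0],[.164,.2,-.08,0],[-.092,-.084,-.061,-.045],[.084,.092,-.061,-.045]])
def clear(cx,cz,th,g):
    def pts(a0,a1,b0,b1):
        A,B=np.meshgrid(np.linspace(a0,a1,60),np.linspace(b0,b1,15)); 
        return np.c_[cx+A.ravel()*np.cos(th)-B.ravel()*np.sin(th),cz+A.ravel()*np.sin(th)+B.ravel()*np.cos(th)]
    out=[]
    for P in (pts(-.105,.105,-.007,.007),pts(g-.011,g+.011,-.012,.06),pts(g-.0425,g+.0425,.062,.13)):
        dx=np.maximum(np.maximum(BOX[:,0]-P[:,:1],P[:,:1]-BOX[:,1]),0);dz=np.maximum(np.maximum(BOX[:,2]-P[:,1:],P[:,1:]-BOX[:,3]),0)
        out.append(np.hypot(dx,dz).min()*1000)
    return out
if __name__=="__main__":
    for g in(.040,.048,.056):
        w=path(-.055)
        for a,b in zip(w[:-1],w[1:]):
            c=np.array([clear(*(np.array(a)*(1-s)+np.array(b)*s),g) for s in np.linspace(0,1,15)]);print(g,c.min(0).round(1),end=" ")
        print(); print([inverse_kinematics(*pose(*q,g)) is not None for q in [(0,-.038,0)]+w])
    print(np.round(inverse_kinematics(*pose(*w[-1],g)),2))
E
python3 bar.py
```

```text
0.04 [ 4.  15.  31.8] 0.04 [ 5.2 39.4 41.8] 0.04 [ 3.2 41.7 58.1] 0.04 [ 3.2 35.8 67.3] 0.04 [ 16.5  40.  109.9] 
[True, True, True, True, True, True, True]
0.048 [ 4.  15.  36.2] 0.048 [ 5.2 41.5 44.7] 0.048 [ 3.2 38.2 63.4] 0.048 [ 3.2 35.7 73.8] 0.048 [ 16.5  43.8 109.9] 
[True, True, True, True, True, True, True]
0.056 [ 4.  15.  40.3] 0.056 [ 5.2 38.2 48.8] 0.056 [ 3.2 35.4 69.3] 0.056 [ 3.2 35.7 80.5] 0.056 [ 16.5  47.5 109.9] 
[True, True, True, True, True, True, True]
[-0.42 -0.11  1.98  0.28  0.84 -2.16]
```

```bash
sed -i 's/(-.030,-.001,t(22)),(-.014,.008,t(28)),(.040,.037,t(28))/(-.030,.002,t(22)),(-.014,.0115,t(28)),(.040,.0405,t(28))/' bar.py
cat > grab.py <<'E'
from bar import *
g=.048; p,r=pose(0,-.038,0,g)
gripper_to(.04,80); movep([p[0],p[1],.14],r); print(move_l(p,.1,max_force=15),observe()["eef_pos"],p)
gripper_to(0,80); print("open",observe()["opening"])
move_l(pose(0,-.034,0,g)[0],.05); f0=observe()["ft_force"]
hit=move_l(pose(-.072,-.034,0,g)[0],.05,max_force=6)
o=observe(); e=o["eef_pos"]; gx=(e-W)[0]*np.cos(PSI)+(e-W)[1]*np.sin(PSI)
print("hit",hit,e,"G x",gx,"implied g",gx+.059,o["ft_force"]-f0,o["opening"],o["time_s"])
for n in("top","side"):
    im,d=get_image(n); cv2.imwrite(f"pics/{n}2.png",im[:,:,::-1])
t=cv2.imread("pics/top2.png")[100:270,310:440];s=cv2.imread("pics/side2.png")[180:350,220:450]
cv2.imwrite("pics/c2.png",cv2.resize(np.hstack([t,s]),None,fx=2,fy=2))
E
python3 grab.py; python3 bar.py | head -1
```

```text
False [ 0.56562379 -0.11605184  0.02283136] [np.float64(0.5649123749750389), np.float64(-0.1158281509793291), np.float64(0.021999999999999992)]
open 0.010082219805792034
hit True [ 0.50224264 -0.11751967  0.02623202] G x -0.014692357587086487 implied g 0.04430764241291351 [ 3.38156889 -0.1940255   1.35846531] 0.010038437157430205 21.6
0.04 [ 4.  15.  31.8] 0.04 [ 2.7 39.4 41.8] 0.04 [ 2.7 43.6 61. ] 0.04 [ 5.8 38.9 70.5] 0.04 [ 16.5  43.5 113. ]
```

View pics/c2.png

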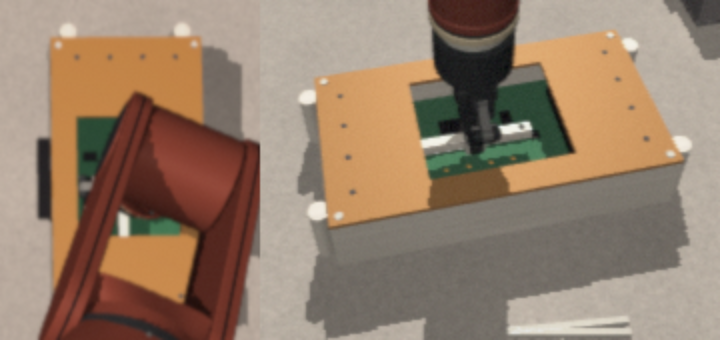

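The crop shows the bar's free end inside the window, at about (530,127), gripped and level. The wall contact puts the bar at g = 44 mm, within the stated ±8 mm. Now I'll tilt it and draw it out.

```bash
sed -i 's/(-.030,.002,t(22))/(-.030,-.0005,t(22))/' bar.py
cat > out.py <<'E'
from bar import *
import sys
g=.0443; w=path(-.055)
cl=[np.array([clear(*(np.array(a)*(1-s)+np.array(b)*s),g) for s in np.linspace(0,1,15)]).min(0).round(1) for a,b in zip(w[:-1],w[1:])];print(cl)
for i,q in enumerate(w):
    p,r=pose(*q,g)
    hit=move_l(p,.05 if i<5 else .1,rotation=r,max_force=12); o=observe()
    print(i,hit,np.round(o["eef_pos"]-p,4),o["ft_force"].round(1),round(o["opening"],4),o["time_s"])
    if hit: break
    if i==3:
        hold(.3)
        im,_=get_image("side"); cv2.imwrite("pics/side3.png",im[:,:,::-1])
hold(.3)
a=cv2.imread("pics/side3.png")[90:320,200:480]
im,_=get_image("side"); cv2.imwrite("pics/side4.png",im[:,:,::-1])
cv2.imwrite("pics/c3.png",np.hstack([cv2.resize(a,None,fx=1.4,fy=1.4),cv2.resize(im[90:320,200:480,::-1],None,fx=1.4,fy=1.4)]))
E
python3 out.py
```

```text
[array([ 4., 15., 34.]), array([ 4.8, 40.5, 43.2]), array([ 4.7, 41.8, 61.3]), array([ 5.8, 38.8, 73.9]), array([ 16.5,  45.5, 113. ])]
0 False [-0.0003  0.0002 -0.0003] [ 0.1  0.5 -1.5] 0.0099 21.95
1 False [-0.     -0.0002  0.0001] [ 0.7  0.1 -0.5] 0.0101 22.6667
2 False [-0.0001  0.     -0.0001] [-0.8  1.  -2.1] 0.0101 23.4583
3 False [-0.0002 -0.     -0.0001] [ 0.3  0.3 -0.9] 0.0102 24.0583
4 False [-0.0004  0.0001 -0.0004] [ 1.6 -0.5 -0.1] 0.0098 25.7833
5 False [-0.0006  0.0002 -0.0011] [-0.3  0.3 -1.4] 0.0099 26.775
```

View pics/c3.png

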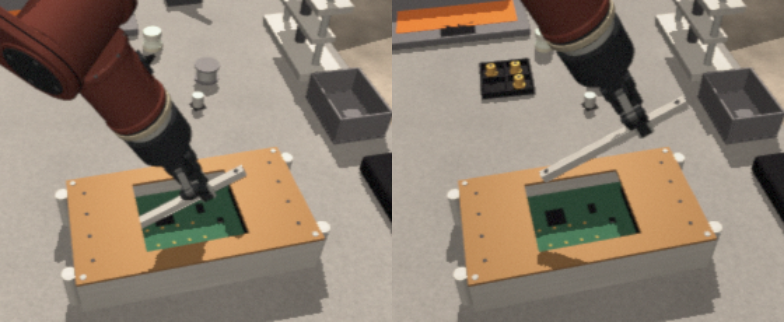

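The left picture shows the bar sticking out tilted. The right one shows it fully clear of the cover, with its low end at about (545,175), and all three nuts in their wells. I'll check the lowest bar height by depth, then hand in.

Run:
```python
from h import *
hold(.5); im,d=get_image("side"); P=cloud("side",d); x,y,z=P[...,0],P[...,1],P[...,2]
m=(z>.085)&(x>.4)&(x<.72)&(y>-.16)&(y<-.07)&(im.max(2).astype(int)-im.min(2)<45)&(im.min(2)>90)&(d>0)
q=P[m]; print(m.sum(),"low end",q[q[:,0].argmin()].round(3),"high",q[q[:,0].argmax()].round(3),"z min",q[:,2].min())
o=observe(); print(o["opening"],np.abs(o["joint_velocities"]).max(),o["time_s"])
if m.sum()>100 and q[:,2].min()>.071+.03: job_done(); print("done")
```

```text
1208 low end [ 0.463 -0.118  0.15 ] high [ 0.654 -0.121  0.237] z min 0.1412212655428151
0.009882654523017226 0.001454758024576379 27.675
the job is handed in; nothing more can be done
done
```

I moved both loose nuts into empty wells of the tray and took the clamp bar out through the window, tilted with its far end first. I handed the job in at about 28 s with the bar held still in the gripper.

**Bar:** The last depth check put its lowest point at about z = 0.141 m, roughly 70 mm above the cover. The grip read 9.9 mm on the 12 mm bar throughout the lift, and the joints were practically at rest. No contact force was triggered on the way out.

**Nuts:** The pictures show all three nuts standing in three different wells, with nut 3 still in its own.

**Disagreements:**
- The two cameras differed by about 5 mm in y, so I used values between them.
- The gripper opening reads about 2 mm under the true size (16 mm on the 18 mm barrels).
- The tray measured about 5 mm short in x, which the wells' width could absorb.

I saw no bench items disturbed in the pictures, but did not measure their positions again.

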